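Close out a kiln firing: zero the peak pointer and show the witness plate

TASK

Close out the last firing: turn the reset knob on the kiln meter back (counter-clockwise) until it rests on its zero stop and leave it there, then lift the witness plate, the one glass plate with a notched corner, out of its stand by its clear end without the fingers touching the frosted end. Finish still holding it: the program ends with the plate in the gripper, kept still about 20 cm above the bench with its label over the middle of the light pad, tipped about 45 degrees from upright so that the label side looks upward and the bare side downward. Do not shift or knock over the two other plates or the other things on the bench.

Things in the scene. Friction and masses are not known exactly. Their poses are not given: they have to be found in the camera images.
- peak (a joint): angle of the black reset knob on top of the kiln meter, rad: 0 = resting on the zero stop (hard stop), grows clockwise seen from above, up to 2.4; starts at 0.6 to 1.3. Stays where it is left (friction torque about 0.03 N m, no spring).
- peak_grip (a point): point on the knob's upright axis, 92 mm above the bench, the height to grip. Bar grip 42 mm long, 14 thick, 32 high (top 99 mm above the bench), on a 44 mm disc 8 mm high and a 68 mm foot 6 mm high. The frame turns with the knob: x along the bar, z up; a white line on the -x half of the bar's top is the pointer.
- meter: kiln meter, a fixed grey box 150 x 150 x 55 mm high with a round white dial and black ticks on top, knob in the middle; origin at the centre of its underside, x and y along its sides. At zero the knob's axes are parallel to the meter's.
- plate: witness plate: glass, 10 mm thick (x), 90 long (y), 44 high (z), 100 g; stands on a long edge in its stand, free to lift out. Origin: centre of its lower edge, 21 mm above the bench; z up. Frosted (opaque white) end: y 13 to 45 mm; the rest, y -45 to 13, is clear, pale green. The upper outer corner of the frosted end has a 12 x 12 mm square notch. x is the way the label faces.
- label (a point): centre of the paper label (24 x 20 mm), on the +x face of the witness plate's frosted end: x 5, y 29, z 21 mm in the plate's frame; same axes (x out of the label). Seen from the label side with the plate standing, the notch is at the upper right, so the notch tells which face has the label.
- clear_end (a point): a good place to grip the witness plate across its 10 mm thickness: in the plate's frame x 0, y -18, z 31 mm (between the faces, in the clear part, 13 mm below the upper edge); same axes as the plate.
- stand_plate: fixed dark graphite stand of the witness plate, 58 (x) x 70 (y) x 35 mm high, with a slot along y, 12 mm wide, 14 deep, open at both ends; origin at the centre of its underside. The plate has 1 mm play each side, sticks out about 10 mm past both ends and 30 mm above. The two other plates stand in like stands.
- blank_clear: bystander: plate standing in a like stand, loose, of the same size and frame, all clear, no notch, no label. Leave alone.
- blank_frosted: bystander: plate standing in a like stand, loose, of the same size and frame with a frosted end at +y, but no notch and no label. Leave alone.
- pad_mid (a point): middle of the top of the light pad, a fixed flat square 150 x 150 x 13 mm with a white face, on the bench.
- jar: bystander: loose glass jar, 64 mm wide, 100 mm high; origin under its centre.
- brick: bystander: loose firebrick piece 115 x 58 x 35 mm high; origin under its centre.
- marver: bystander: loose dark steel disc, 48 mm wide, 14 mm high, between meter and plates; origin under its centre.
- paddle: bystander: loose spatula 200 mm long beyond the light pad, on the right; origin at its middle.
- cup: bystander: loose steel cup, 68 mm wide, 75 mm high, at the back; origin under its centre.
- rods: bystander: loose flat bundle of rods about 130 mm long, 45 mm wide, 5 mm high, between pad and plates; origin under its middle.

How it is judged:
By the outcome, as a careful person would: the job done as asked, in the order asked, and still so for the second after the job is handed in, while the arm keeps its last pose, push and grip.
It also fails if it takes over 50 s, if anything falls off the work surface, if the arm or the gripper's body presses on something with over 40 N, if the wrist force passes 120 N, or if a joint passes its speed limit or range.

ROBOT

A 7-joint arm with a two-finger parallel gripper is mounted at the origin on the work surface. World frame = base frame: x ahead of the robot, y to its left, z up, the work surface at z = 0. Lengths are in mm, angles in rad, forces in N, time in s.
With the tool pointing down it reaches from about 350 to 900 mm from the base axis. Payload 8.1 kg.
Tool frame: the origin (TCP) lies at the very end of the fingers, on their centre line; the grasp point (between the pads) lies 19 mm behind it; z points along the fingers, x is the direction in which the jaws open and shut, and the axes are right-handed (so a half turn about z gives the same grasp; the last joint's range is limited). The gripper opens to 85 mm and grips with 20 to 120 N. Pads are 22 mm wide; open, the fingers measure 114 mm over their backs; the gripper's body (76 mm by 85 mm) begins 54 mm behind the grasp point. The pads swing forward as they close: fully open they stand 13 mm farther back than shut.
Start: joints at [1.194, 0.434, 0.025, 1.573, -0.012, 1.134, -0.075], TCP at [168.97, -601.739, 231.323] pointing down, gripper open.
Joint ranges: [-2.62, 2.62], [-0.44, 2.09], [-1.27, 1.32], [0.08, 2.57], [-1.32, 4.46], [0.12, 2], [-2.74, 2.74]. Speed limits (rad/s): [2.22, 2.22, 3.01, 3.01, 3.14, 3.14, 3.14].

INTERFACE

Orientations are given as a unit quaternion [w, x, y, z].
In Python, from cell import r gives the robot as it stands. The module is installed in compiled form; this text tells all that it offers.
- The arm moves only by the tool play_rows, never from a script. Its argument "targets" is text: rows parted by semicolons, each of 5 numbers parted by spaces: the shift along the tool's x, y, z in mm, then the turn about the tool's z in rad, then the finger opening in mm, from 0 to 85.4. A call has 1 to 20 rows; each row shifts and turns the commanded pose from where the row before left it, along the tool's axes as they then stand; what a row does not reach is not made up. A row lasts 1/8 s, in which the tool goes at most 62.5 mm and 10.7 degrees, less where a joint would pass 70% of its speed; a pose out of reach is approached as far as the arm can. A call is refused whole if a number of a shift passes 62.5 or a number of a turn 0.188, either way. A call with a gripper value outside its range is refused whole. The fingers move at their own pace and stop on an object; "squeeze" is the grip in N (left out, the last holds). Time passes only in rows, so rows that do not move let the fingers close. It gives the time, the measured TCP pose, the force and the opening at its end, in the units of the state.
- r.state(): the state, without advancing time (a new reading comes with each control period).
- r.snapshot(name): name is "scene" or "top" or "wrist"; returns the picture (400x640x3 uint8, red, green, blue); there is no depth.
- r.camera_info(name): a dict with "K" (3x3 intrinsics, pixels), "k1" (the pictures are not rectified: a ray, as slopes to the right and down, at radius r is drawn at 1 + k1 r^2 times it, then the intrinsics apply), "cam_to_world" (4x4, takes a point from camera to world coordinates). Camera axes: x right, y down, z forward; pixel columns grow to the right and rows downward; lengths in mm; the calibration is good to about 2 mm. A picture is of the moment at which its call begins: read the wrist's pose just before it. camera_info takes no time and is no camera call; for the wrist camera it gives the pose at the moment of the call.
- r.sign_off(): hands the job in, once; it reports no verdict.
The state is a dict: "clock": time; "joints": joint angles; "qvel": joint speeds; "effort": joint torques, N m; "ee_pos": TCP position; "eef_rot": TCP orientation; "wrist_force": force on the tool from outside, world axes, zero at the start; "moment": the same for the moment, N m; "finger_gap": opening from 0.0 (shut) to 1.0 (fully open).
Only numpy, scipy, OpenCV 4.12 (cv2) and the standard library are available. Lean on these libraries where they do the work, as an engineer would, in place of code of your own. Each camera call takes 0.05 s, during which the arm holds its last target. There are 200 camera calls.

## Working session

There is one attempt and no reset: what is moved stays moved. The work goes in short steps, Python scripts to look and compute and a tool call to move; the robot and the scene stay as the last step left them, time stands still between calls to the robot, and variables do not carry over. Pictures are saved under pics/ and viewed, about 8 in all and at most 12, crops included, and the job is handed in when it is done.

Besides the shell and the picture viewer there is one more tool, called after ">>>" as name(argument=value, ...), one argument or row to a line, values as JSON. play_rows: Moves the arm, as the interface text tells. Its arguments: {"type":"object","properties":{"targets":{"type":"string"},"squeeze":{"type":"number"}},"required":["targets"]}

```bash
mkdir -p pics
python3 - <<'E'
from cell import r
import cv2,numpy as np
for n in ["scene","top"]:
    i=r.camera_info(n);print(n,np.round(i["K"],1).tolist(),i["k1"],np.round(i["cam_to_world"],3).tolist())
    cv2.imwrite(f"pics/{n}0.png",r.snapshot(n)[:,:,::-1])
print(r.state())
E
```

```text
scene [[483.6, 0.0, 319.6], [0.0, 483.6, 192.7], [0.0, 0.0, 1.0]] -0.05158332053201487 [[-0.841, 0.303, -0.449, 1113.353], [0.541, 0.454, -0.708, 747.457], [-0.011, -0.838, -0.545, 683.415], [0.0, 0.0, 0.0, 1.0]]
top [[450.4, 0.0, 328.8], [0.0, 450.4, 190.9], [0.0, 0.0, 1.0]] -0.08775810580258545 [[-0.024, -0.987, 0.158, 406.65], [-0.999, 0.019, -0.03, -12.031], [0.027, -0.158, -0.987, 1267.47], [0.0, 0.0, 0.0, 1.0]]
{'clock': 0.1, 'joints': array([ 1.19439809,  0.43518794,  0.0249854 ,  1.57398065, -0.01159165,
        1.13401143, -0.07510409]), 'qvel': array([-0.00168468,  0.00042324,  0.00082648, -0.00216039,  0.00084467,
        0.00083094, -0.00064667]), 'effort': array([ 3.92619346e-03, -6.71749878e+01,  1.02865968e+00, -3.16899955e+01,
        1.59342983e-02,  7.18679046e-03, -5.64009622e-05]), 'ee_pos': array([ 168.81432197, -601.30750709,  230.59292182]), 'eef_rot': array([-3.75964029e-04,  7.96966769e-01, -6.04022723e-01, -6.15513452e-04]), 'wrist_force': array([ 0.80070666,  0.93459188, -0.28662708]), 'moment': array([ 0.02281134,  0.04036788, -0.02353351]), 'finger_gap': 1.00241266397533}
```

View pics/top0.png

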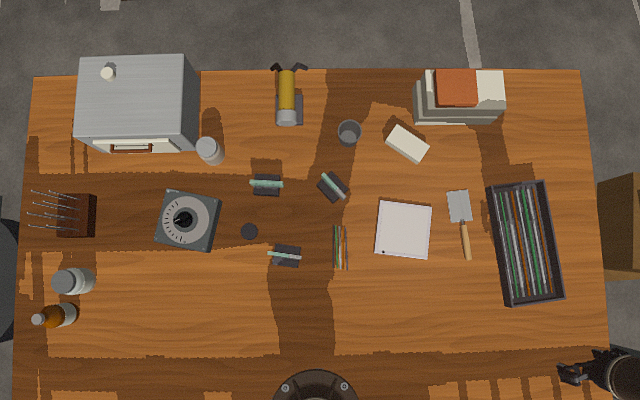

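View pics/scene0.png

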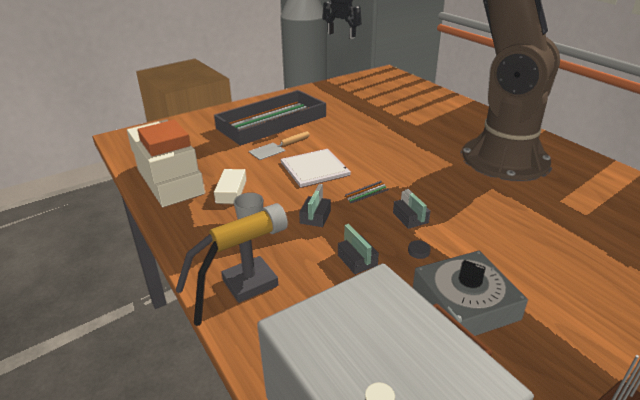

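The top view shows the meter at about (187,220), plates at (266,185), (332,186) and (285,256), and the pad at (403,229). I'll enlarge the plates and the knob.

```bash
cat > h.py <<'E'
import numpy as np,cv2
from cell import r
from scipy.spatial.transform import Rotation as R
def ray(n,uv,info=None):
    i=info or r.camera_info(n);k=i["k1"];K=np.array(i["K"]);T=np.array(i["cam_to_world"])
    d=np.array([(uv[0]-K[0,2])/K[0,0],(uv[1]-K[1,2])/K[1,1]]);s=d.copy()
    for _ in range(20): s=d/(1+k*(s@s))
    return T[:3,3],T[:3,:3]@np.array([*s,1])
def onz(n,uv,z,info=None):
    o,d=ray(n,uv,info);return o+d*(z-o[2])/d[2]
def proj(n,p,info=None):
    i=info or r.camera_info(n);K=np.array(i["K"]);T=np.array(i["cam_to_world"])
    c=T[:3,:3].T@(np.atleast_2d(p)-T[:3,3]).T;s=c[:2]/c[2];s=s*(1+i["k1"]*(s**2).sum(0))
    return (K[:2,:2]@s).T+K[:2,2]
def pose():
    s=r.state();q=s["eef_rot"];return s["ee_pos"],R.from_quat([q[1],q[2],q[3],q[0]]),s
E
python3 - <<'E'
import cv2,numpy as np
t=cv2.imread("pics/top0.png");s=cv2.imread("pics/scene0.png")
f=lambda im,x,y,w,h,k:cv2.resize(im[y:y+h,x:x+w],None,fx=k,fy=k,interpolation=cv2.INTER_CUBIC)
a=np.hstack([f(t,150,180,80,75,5),f(t,230,160,130,120,3.125)[:375,:400]])
b=f(s,290,170,240,165,3.333)[:, :800]
out=np.vstack([a[:,:800],]);cv2.imwrite("pics/c1.png",out);cv2.imwrite("pics/c2.png",b)
print(out.shape,b.shape)
E
```

```text
(375, 800, 3) (550, 800, 3)
```

View pics/c1.png

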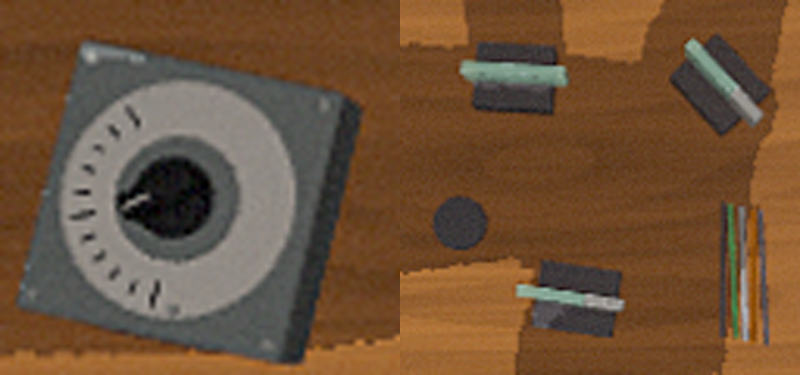

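View pics/c2.png

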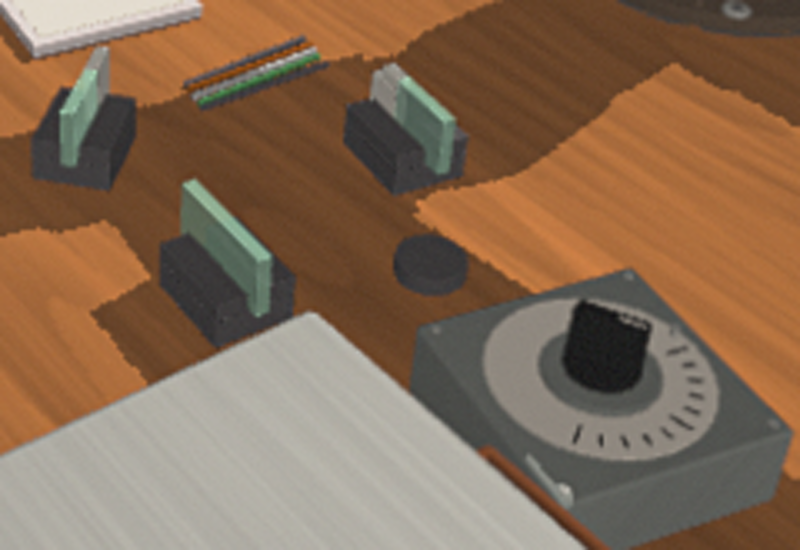

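Run:
```python
from h import *
def c1(x,y): return ((x+.5)/5-.5+150,(y+.5)/5-.5+180)
def c2(x,y): return ((x-400+.5)/3.125-.5+230,(y+.5)/3.125-.5+160)
C=[onz("top",c1(*p),55)[:2] for p in [(83,42),(343,95),(285,360),(20,305)]]
C=np.array(C);print("meter",C.round(0).tolist(),C.mean(0),[np.linalg.norm(C[i]-C[i-1]).round() for i in range(4)])
for i in range(4): d=C[(i+1)%4]-C[i];print("ang",np.degrees(np.arctan2(d[1],d[0])))
L=[onz("top",c1(*p),99)[:2] for p in [(122,208),(150,195),(178,198)]];print("ptr",np.round(L,1).tolist())
d=L[0]-L[1];print(np.degrees(np.arctan2(d[1],d[0])))
for n,a,b in [("A",(518,290),(623,304)),("B",(690,44),(758,118)),("clear",(461,70),(567,76))]:
    p,q=onz("top",c2(*a),65),onz("top",c2(*b),65);d=q-p;print(n,p.round(),q.round(),np.linalg.norm(d),np.degrees(np.arctan2(d[1],d[0])))
P=[onz("top",p,13)[:2].round().tolist() for p in [(380,199),(432,203),(429,261),(375,255)]];print("pad",P,np.mean(P,0))
p,Rm,s=pose();T=np.array(r.camera_info("wrist")["cam_to_world"])
print("camrel R",(Rm.as_matrix().T@T[:3,:3]).round(3).tolist(),"t",Rm.inv().apply(T[:3,3]-p).round(1),np.round(r.camera_info("wrist")["K"],1).tolist(),r.camera_info("wrist")["k1"])
print(Rm.as_matrix().round(3).tolist())
```

```text
meter [[617.0, 396.0], [585.0, 252.0], [442.0, 281.0], [474.0, 426.0]] [529.53561503 338.68560598] [np.float64(146.0), np.float64(147.0), np.float64(146.0), np.float64(148.0)]
ang -102.56826713491638
ang 168.31368655220317
ang 77.6421865723693
ang -11.904178149662455
ptr [[521.1, 357.5], [527.7, 342.9], [525.9, 328.1]]
114.16020534590736
A [437. 118.  65.] [423.  29.  65.] 89.71333313261435 -98.73899605519162
B [646. -33.  65.] [580. -90.  65.] 87.63361102823526 -139.11436178323711
clear [627. 166.  65.] [620.  75.  65.] 92.0737383166139 -94.40461018219872
pad [[581.0, -194.0], [566.0, -343.0], [404.0, -325.0], [424.0, -174.0]] [ 493.75 -259.  ]
camrel R [[1.0, 0.001, 0.002], [-0.001, 0.956, 0.292], [-0.001, -0.292, 0.956]] t [   0.5  -75.  -141.4] [[287.8, 0.0, 320.2], [0.0, 287.8, 203.4], [0.0, 0.0, 1.0]] -0.027475252027294048
[[0.27, -0.963, -0.001], [-0.963, -0.27, 0.001], [-0.001, 0.0, -1.0]]
```

```bash
cat >> h.py <<'E'
def plan(P,h,n,gap):
    "rows from the measured pose to TCP position P with tool x heading h (deg), tool down"
    p,Rm,s=pose();M=Rm.as_matrix();h0=np.arctan2(M[1,0],M[0,0]);dh=np.arctan2(np.sin(np.radians(h)-h0),np.cos(np.radians(h)-h0))
    d=(np.array(P)-p)/n;t=-dh/n
    print("from",p.round(1),"h0",np.degrees(h0).round(2),"t",round(s["clock"],2))
    print(";".join("%.1f %.1f %.1f %.3f %g"%(*(Rm*R.from_rotvec([0,0,t*i])).inv().apply(d),t,gap) for i in range(n)))
E
python3 -c "
from h import *
plan((500,-10,240),0,12,85)"
```

```text
from [ 168.8 -601.3  230.6] h0 -74.32 t 0.1
-40.0 -39.9 -0.7 -0.108 85;-35.4 -44.0 -0.7 -0.108 85;-30.5 -47.5 -0.7 -0.108 85;-25.2 -50.6 -0.7 -0.108 85;-19.6 -53.0 -0.7 -0.108 85;-13.8 -54.8 -0.7 -0.108 85;-7.8 -55.9 -0.7 -0.108 85;-1.7 -56.5 -0.7 -0.108 85;4.4 -56.3 -0.7 -0.108 85;10.5 -55.5 -0.7 -0.108 85;16.4 -54.0 -0.7 -0.108 85;22.1 -52.0 -0.7 -0.108 85
```

>>> play_rows(
  targets="-40 -40 -1 -0.108 85;-35 -44 -1 -0.108 85;-30.5 -47.5 -1 -0.108 85;-25 -50.5 -1 -0.108 85;-19.5 -53 0 -0.108 85;-14 -55 0 -0.108 85;-8 -56 -1 -0.108 85;-2 -56.5 -1 -0.108 85;4.5 -56 -1 -0.108 85;10.5 -55.5 -1 -0.108 85;16.5 -54 -1 -0.108 85;22 -52 -1 -0.108 85",
)

```text
clock: 1.6
ee_pos: [500.9, -9.4, 241.2]
eef_rot: [0.0, 1.0, 0.001, -0.0]
wrist_force: [1.0, -0.5, 0.1]
finger_gap: 0.995
```

Run:
```python
from h import *
import pickle
pickle.dump(r.camera_info("wrist"),open("w1.pkl","wb"))
im=r.snapshot("wrist")[:,:,::-1];cv2.imwrite("pics/w1.png",im)
plan((530,339,180),24,6,60); print(r.state()["joints"].round(2))
cv2.imwrite("pics/w1b.png",cv2.resize(im,None,fx=1.25,fy=1.25,interpolation=cv2.INTER_CUBIC))
```

```text
from [503.8  -1.3 241.9] h0 0.84 t 1.65
5.2 -56.6 10.6 -0.067 60;9.0 -56.1 10.6 -0.067 60;12.7 -55.4 10.6 -0.067 60;16.4 -54.4 10.6 -0.067 60;20.0 -53.2 10.6 -0.067 60;23.6 -51.7 10.6 -0.067 60
[ 0.37  0.29 -0.58  1.81  0.17  1.09 -0.26]
```

View pics/w1b.png

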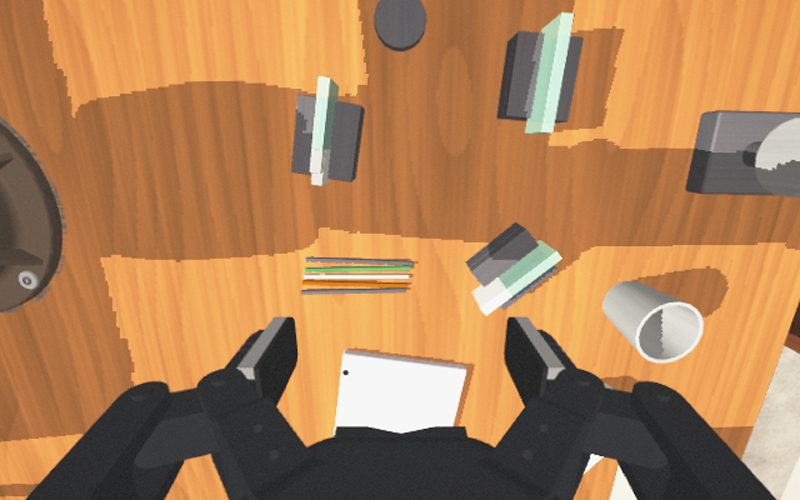

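A (wrist crop (318,150)) shows a step at its frosted end, so it is probably the witness plate. B's frosted end (490,295) looks full. I'll check A up close later; the knob comes first.

>>> play_rows(
  targets="5 -56.5 9 -0.067 60;9 -56 9 -0.067 60;12.5 -55.5 9 -0.067 60;16.5 -54.5 9 -0.067 60;20 -53 9 -0.067 60;23.5 -51.5 9 -0.067 60;0 0 0 0 60;0 0 0 0 60",
)

```text
clock: 2.65
ee_pos: [531.6, 327.6, 186.6]
eef_rot: [0.0, 0.98, 0.199, -0.001]
wrist_force: [0.2, -1.1, -0.4]
finger_gap: 0.706
```

Run:
```python
from h import *
import pickle
p,Rm,s=pose();i=r.camera_info("wrist");im=r.snapshot("wrist")[:,:,::-1].copy();pickle.dump(i,open("w2.pkl","wb"));cv2.imwrite("pics/w2.png",im)
print(p.round(1),s["joints"].round(2),s["clock"],proj("wrist",[530,339,99],i))
u,v=proj("wrist",[530,339,99],i)[0].astype(int)
x0,y0=max(0,u-130),max(0,v-100);print(x0,y0)
cv2.imwrite("pics/w2c.png",cv2.resize(im[y0:y0+190,x0:x0+260],None,fx=3,fy=3,interpolation=cv2.INTER_CUBIC))
```

```text
[531.6 327.6 186.6] [-0.2   0.56 -0.67  1.59  0.38  1.12 -0.56] 2.65 [[323.3277187  194.63836719]]
193 94
```

View pics/w2c.png

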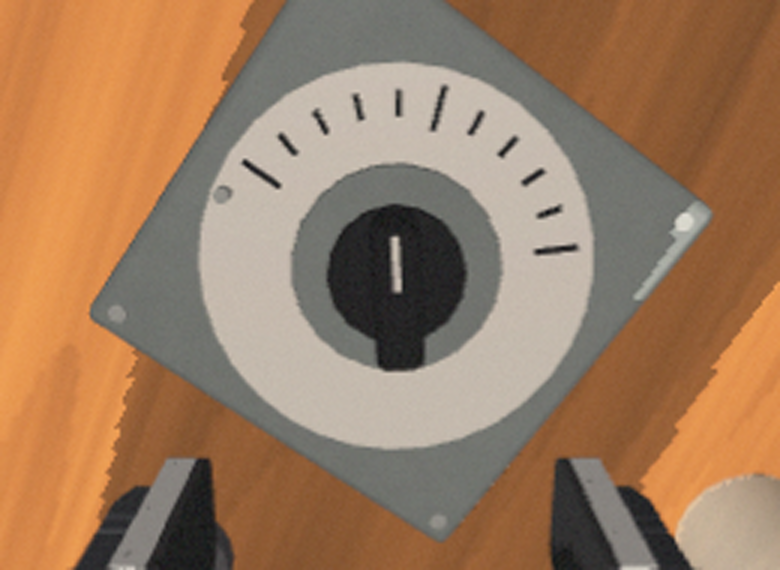

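Run:
```python
from h import *
import pickle
i=pickle.load(open("w2.pkl","rb"))
f=lambda x,y,z:onz("wrist",((x+.5)/3-.5+193,(y+.5)/3-.5+94),z,i)[:2]
d=np.mean([f(397,62,55),f(397,448,55),f(199,255,55),f(593,255,55)],0);print("dial c",d)
print("disc c",np.mean([f(397,163,61),f(397,370,61),f(291,267,61),f(502,267,61)],0))
a,b=f(395,237,99),f(398,292,99);e=a-b;print(a,b,"ptr",np.degrees(np.arctan2(e[1],e[0])))
m=[f(x,y,55) for x,y in [(92,310),(442,540),(712,210)]];print(m,[np.degrees(np.arctan2(*(m[k+1]-m[k])[::-1])) for k in (0,1)], (m[0]+m[2])/2)
for x,y in [(260,173),(437,110)]:
    e=f(x,y,55)-d;print("tick",np.degrees(np.arctan2(e[1],e[0])))
```

```text
dial c [530.9770083  341.43056104]
disc c [531.37204687 340.49702065]
[523.51356101 356.19046984] [530.29542165 342.49204799] ptr 116.33924580820872
[array([445.07111872, 287.14661329]), array([586.29234299, 254.17166204]), array([616.81730638, 396.17378854])] [np.float64(-13.142999480548523), np.float64(77.86823857726881)] [530.94421255 341.66020091]
tick 169.63223167155968
tick 98.59635740217827
```

```bash
python3 -c "
from h import *
plan((531,341,76),26.4,4,50)"
```

```text
from [532.1 326.8 186.9] h0 22.88 t 2.7
1.2 -3.4 27.7 -0.015 50;1.2 -3.4 27.7 -0.015 50;1.3 -3.4 27.7 -0.015 50;1.3 -3.3 27.7 -0.015 50
```

>>> play_rows(
  targets="2.5 -7 10 -0.03 50;2.5 -6.5 30 -0.03 50;0 0 40 0 50;0 0 31 0 50;0 0 0 0 50;0 0 0 0 50;0 0 0 0 10;0 0 0 0 10;0 0 0 0 10;0 0 0 0 10",
  squeeze=30,
)

```text
clock: 3.95
ee_pos: [530.0, 342.2, 77.5]
eef_rot: [0.001, 0.974, 0.229, -0.0]
wrist_force: [-6.5, -4.7, 9.4]
finger_gap: 0.156
```

```bash
python3 -c "
from h import *
p,Rm,s=pose();M=Rm.as_matrix();print(p.round(1),np.degrees(np.arctan2(M[1,0],M[0,0])),s['wrist_force'].round(1),s['moment'].round(2),s['finger_gap'],s['joints'].round(2),s['clock'])"
```

```text
[530.  342.2  77.5] 26.421611332809135 [-6.5 -4.7  9.4] [-0.93  1.24 -0.06] 0.15567272012272673 [-0.25  0.69 -0.63  1.68  0.48  0.94 -0.6 ] 3.95
```

>>> play_rows(
  targets="-1 0 -1 -0.1 10;0 0 0 -0.15 10;0 0 0 -0.15 10;0 0 0 -0.15 10;0 0 0 -0.15 10;0 0 0 -0.1 10;0 0 0 0 10",
)

```text
clock: 4.82
ee_pos: [528.8, 340.9, 77.5]
eef_rot: [0.0, 0.807, 0.59, -0.002]
wrist_force: [-5.4, -4.7, 4.4]
finger_gap: 0.156
```

```bash
cat >> h.py <<'E'
def st():
    p,Rm,s=pose();M=Rm.as_matrix();print("p",p.round(1),"h",np.degrees(np.arctan2(M[1,0],M[0,0])).round(2),"z",M[:,2].round(3),"F",s['wrist_force'].round(1),"M",s['moment'].round(2),"gap",s['finger_gap'].round(3),"j",s['joints'].round(2),"t",round(s['clock'],2))
E
python3 -c "
from h import *
st()"
```

```text
Traceback (most recent call last):
  File "h.py", line 24, in st
    p,Rm,s=pose();M=Rm.as_matrix();print("p",p.round(1),"h",np.degrees(np.arctan2(M[1,0],M[0,0])).round(2),"z",M[:,2].round(3),"F",s['wrist_force'].round(1),"M",s['moment'].round(2),"gap",s['finger_gap'].round(3),"j",s['joints'].round(2),"t",round(s['clock'],2))
                                                                                                                                                                                            ^^^^^^^^^^^^^^^^^^^^^
AttributeError: 'float' object has no attribute 'round'
```

>>> play_rows(
  targets="0 0 0 -0.06 10;0 0 0 -0.06 10;0 0 0 -0.06 10;0 0 0 0 10",
)

```text
clock: 5.32
ee_pos: [528.4, 340.8, 77.6]
eef_rot: [0.0, 0.752, 0.659, -0.002]
wrist_force: [-7.2, -4.1, 5.5]
finger_gap: 0.16
```

```bash
sed -i "s/s\['finger_gap'\].round(3)/round(float(s['finger_gap']),3)/" h.py; python3 -c "
from h import *
st()"
```

```text
p [528.4 340.8  77.6] h 82.47 z [-0.003 -0.003 -1.   ] F [-7.2 -4.1  5.5] M [-1.06  1.83 -1.39] gap 0.16 j [-0.12  0.77 -0.86  1.67  0.66  1.03  0.24] t 5.33
```

>>> play_rows(
  targets="0 0 0 0 50;0 0 0 0 50;0 0 0 0 50;0 0 -30 0 50;0 0 -60 0 50;0 0 -20 0 50;0 0 0 0 50;0 0 0 0 50",
)

```text
clock: 6.32
ee_pos: [529.7, 341.4, 185.9]
eef_rot: [0.0, 0.752, 0.66, -0.001]
wrist_force: [0.5, 0.5, 0.0]
finger_gap: 0.587
```

Run:
```python
from h import *
import pickle
st();i=r.camera_info("wrist");im=r.snapshot("wrist")[:,:,::-1].copy();pickle.dump(i,open("w3.pkl","wb"));cv2.imwrite("pics/w3.png",im)
u,v=proj("wrist",[531,341,99],i)[0].astype(int)
x0,y0=max(0,u-130),max(0,v-100);print(x0,y0)
cv2.imwrite("pics/w3c.png",cv2.resize(im[y0:y0+190,x0:x0+260],None,fx=3,fy=3,interpolation=cv2.INTER_CUBIC))
plan((430,90,210),-9,6,40)
```

```text
p [529.7 341.4 185.9] h 82.55 z [-0.001 -0.001 -1.   ] F [0.5 0.5 0. ] M [ 0.02 -0.01  0.04] gap 0.587 j [-0.08  0.66 -0.93  1.56  0.55  1.21  0.32] t 6.33
190 109
from [529.6 341.3 185.6] h0 82.56 t 6.38
-43.7 -11.0 -4.0 0.266 40;-45.1 0.8 -4.0 0.266 40;-43.2 12.7 -4.0 0.266 40;-38.4 23.6 -4.0 0.266 40;-30.8 32.9 -4.0 0.266 40;-21.1 39.8 -4.0 0.266 40
```

View pics/w3c.png

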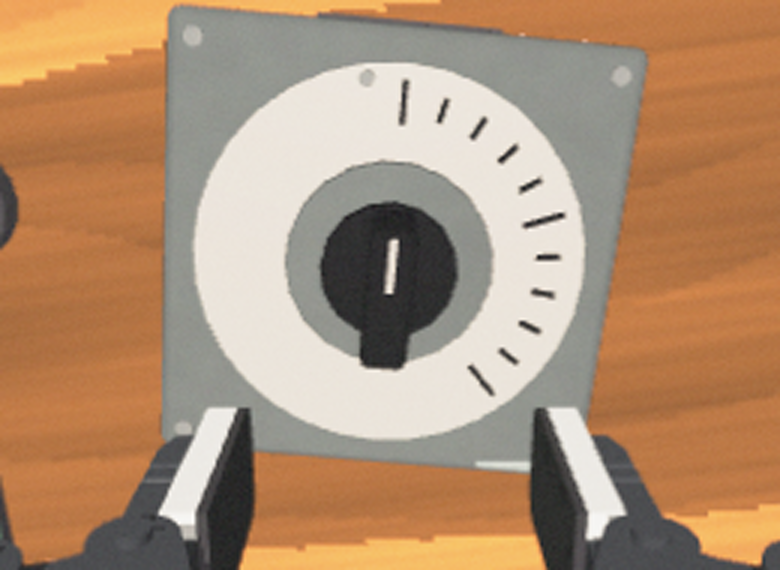

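```bash
python3 -c "
from h import *
plan((432,95,200),-9,9,40)"
```

```text
from [529.6 341.3 185.6] h0 82.56 t 6.38
-28.5 -7.2 -1.5 0.178 40;-29.4 -2.1 -1.5 0.178 40;-29.3 3.2 -1.5 0.178 40;-28.3 8.3 -1.5 0.178 40;-26.3 13.1 -1.5 0.178 40;-23.6 17.6 -1.5 0.178 40;-20.1 21.5 -1.5 0.178 40;-16.0 24.7 -1.5 0.178 40;-11.4 27.1 -1.5 0.178 40
```

>>> play_rows(
  targets="-28.5 -7 -2 0.178 40;-29.5 -2 -2 0.178 40;-29.5 3 -2 0.178 40;-28.5 8.5 -1 0.178 40;-26.5 13 -1 0.178 40;-23.5 17.5 -1 0.178 40;-20 21.5 -1 0.178 40;-16 24.5 -2 0.178 40;-11.5 27 -2 0.178 40;0 0 0 0 40;0 0 0 0 40",
)

```text
clock: 7.75
ee_pos: [431.7, 96.3, 200.8]
eef_rot: [-0.0, 0.997, -0.079, -0.0]
wrist_force: [-0.8, 0.1, -0.9]
finger_gap: 0.471
```

Run:
```python
from h import *
import pickle
st();i=r.camera_info("wrist");im=r.snapshot("wrist")[:,:,::-1].copy();pickle.dump(i,open("w4.pkl","wb"));cv2.imwrite("pics/w4.png",im)
u,v=proj("wrist",[430,74,65],i)[0].astype(int)
x0,y0=max(0,u-100),max(0,v-80);print(x0,y0)
cv2.imwrite("pics/w4c.png",cv2.resize(im[y0:y0+150,x0:x0+200],None,fx=4,fy=4,interpolation=cv2.INTER_CUBIC))
```

```text
p [431.7  96.3 200.8] h -9.1 z [-0.001  0.    -1.   ] F [-0.8  0.1 -0.9] M [-0.01 -0.01 -0.02] gap 0.471 j [ 0.22  0.24 -0.66  2.    0.18  0.96 -0.68] t 7.75
221 134
```

View pics/w4c.png

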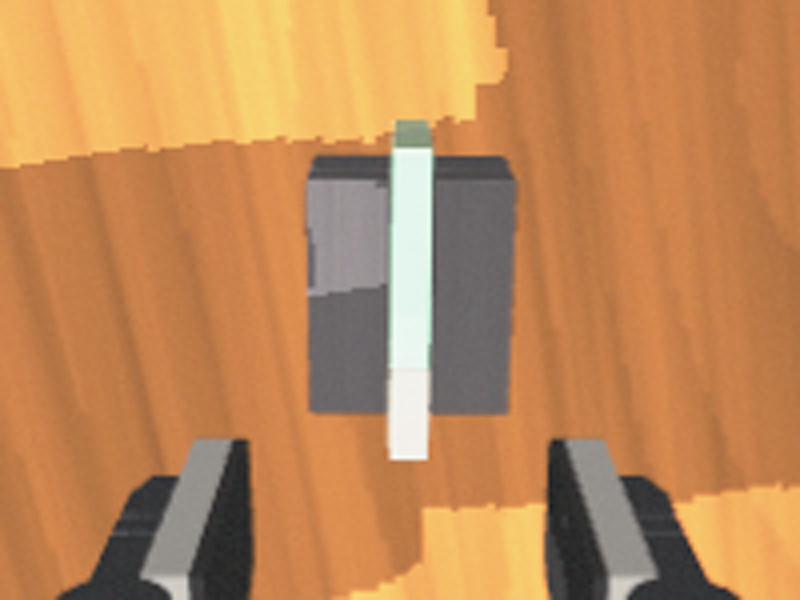

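Run:
```python
from h import *
import pickle
i=pickle.load(open("w4.pkl","rb"))
f=lambda x,y,z:onz("wrist",((x+.5)/4-.5+221,(y+.5)/4-.5+134),z,i)[:2]
a,m,e=f(413,148,65),f(410,368,65),f(408,460,65)
print(a,m,e,"clear",np.linalg.norm(a-m),"frost",np.linalg.norm(e-m),"frost end if floor z53",f(408,460,53))
d=m-a;yh=np.arctan2(d[1],d[0]);print("y head",np.degrees(yh))
c=np.array([f(412,181,35),]);s=[f(308,181,35),f(515,181,35),f(509,412,35),f(310,412,35)];print("stand c",np.mean(s,0),[np.linalg.norm(s[k]-s[k-1]).round(1) for k in range(4)])
d1=(s[2]+s[3]-s[0]-s[1])/2;print("stand y head",np.degrees(np.arctan2(d1[1],d1[0])))
# plate origin from m (y=13)
u=np.array([np.cos(yh),np.sin(yh)]);o=m-13*u;print("origin",o,a+45*u,"clear_end",o-18*u)
im=cv2.imread("pics/w1.png");w=lambda x,y,k=5:cv2.resize(im[y:y+75,x:x+80],None,fx=k,fy=k,interpolation=cv2.INTER_CUBIC)
im4=cv2.imread("pics/w4.png")
cv2.imwrite("pics/cmp.png",np.hstack([w(225,80),w(370,185)]))
```

```text
[439.63737761 117.92434705] [430.06955755  61.36041253] [425.52225937  35.64837406] clear 57.36742864198103 frost 26.111048294096182 frost end if floor z53 [424.71234832  29.85695023]
y head -99.60073527618026
stand c [431.81856464  69.82147379] [np.float64(68.2), np.float64(56.3), np.float64(68.2), np.float64(57.6)]
stand y head -99.33527703455549
origin [432.23771575  74.17833319] [432.13221461  73.55462169] clear_end [435.23978095  91.92622333]
```

View pics/cmp.png

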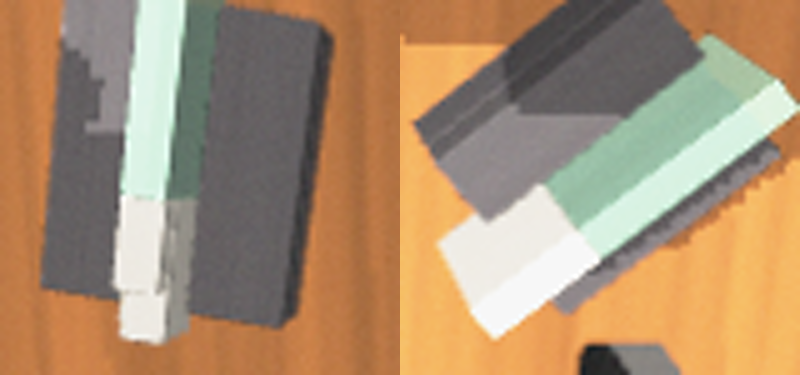

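```bash
python3 -c "
from h import *
plan((435.3,91.9,40),-9.5,4,40)"
```

```text
from [431.8  96.7 200.9] h0 -9.08 t 7.8
1.1 1.1 40.2 0.002 40;1.1 1.1 40.2 0.002 40;1.1 1.1 40.2 0.002 40;1.1 1.1 40.2 0.002 40
```

>>> play_rows(
  targets="2 2 40 0.007 40;2.3 2.3 45 0 40;0 0 40 0 40;0 0 30 0 40;0 0 5.5 0 40;0 0 0 0 40;0 0 0 0 40",
)

```text
clock: 8.68
ee_pos: [436.2, 91.5, 41.8]
eef_rot: [-0.0, 0.996, -0.084, 0.001]
wrist_force: [-0.6, 0.4, -0.1]
finger_gap: 0.468
```

```bash
python3 -c "
from h import *
st()"
```

```text
p [436.2  91.5  41.8] h -9.61 z [ 0.002  0.    -1.   ] F [-0.6  0.4 -0.1] M [-0.03 -0.08 -0.01] gap 0.468 j [ 0.08  0.48 -0.53  2.17  0.43  0.59 -0.92] t 8.68
```

>>> play_rows(
  targets="-0.8 0 1.5 0 40;0 0 0 0 2;0 0 0 0 2;0 0 0 0 2;0 0 0 0 2;0 0 0 0 2",
  squeeze=40,
)

```text
clock: 9.43
ee_pos: [434.7, 91.1, 39.6]
eef_rot: [0.0, 0.996, -0.084, 0.0]
wrist_force: [-1.4, -1.3, 6.4]
finger_gap: 0.108
```

```bash
python3 -c "
from h import *
st()"
```

```text
p [434.7  91.1  39.6] h -9.63 z [ 0.001 -0.    -1.   ] F [-1.4 -1.3  6.4] M [-0.19  0.22 -0.  ] gap 0.108 j [ 0.08  0.49 -0.52  2.17  0.43  0.59 -0.93] t 9.43
```

>>> play_rows(
  targets="0 0 -10 0 2;0 0 -20 0 2;0 0 -35 0 2;0 0 -50 0 2;0 0 -50 0 2;0 0 -40 0 2;0 0 0 0 2",
)

```text
clock: 10.3
ee_pos: [435.9, 91.9, 247.5]
eef_rot: [-0.001, 0.996, -0.084, 0.003]
wrist_force: [-1.4, -0.2, -0.8]
finger_gap: 0.106
```

```bash
python3 -c "
from h import *
st()"
```

```text
p [435.9  91.9 247.5] h -9.63 z [ 0.006  0.001 -1.   ] F [-1.4 -0.2 -0.8] M [ 0.08 -0.02  0.  ] gap 0.106 j [ 0.27  0.19 -0.69  1.92  0.14  1.07 -0.64] t 10.3
```

>>> play_rows(
  targets="-40 0 0 0 2;-40 0 0 0 2;-40 0 0 0 2;0 0 0 0 2",
)

```text
clock: 10.8
ee_pos: [313.3, 110.9, 243.5]
eef_rot: [0.001, 0.997, -0.083, -0.001]
wrist_force: [0.5, 1.4, -0.7]
finger_gap: 0.111
```

```bash
python3 -c "
from h import *
st()"
```

```text
p [313.3 110.9 243.5] h -9.52 z [-0.001 -0.002 -1.   ] F [ 0.5  1.4 -0.7] M [ 0.   -0.01 -0.01] gap 0.111 j [ 0.29 -0.03 -0.75  2.13 -0.02  1.03 -0.61] t 10.8
```

>>> play_rows(
  targets="-35 0 0 0 2;-35 0 0 0 2;-35 0 0 0 2;0 0 0 0 2",
)

```text
clock: 11.3
ee_pos: [211.4, 128.4, 243.8]
eef_rot: [0.001, 0.997, -0.083, 0.0]
wrist_force: [0.5, 0.1, -1.1]
finger_gap: 0.115
```

```bash
python3 -c "
from h import *
st()"
```

```text
p [211.4 128.4 243.8] h -9.57 z [ 0.    -0.002 -1.   ] F [ 0.5  0.1 -1.1] M [-0.01 -0.1   0.01] gap 0.115 j [ 0.25 -0.25 -0.76  2.26 -0.19  1.07 -0.56] t 11.3
```

>>> play_rows(
  targets="0 0 -50 0 2;0 0 -60 0 2;0 0 -60 0 2;0 0 -60 0 2;0 0 -60 0 2;0 0 0 0 2",
)

```text
clock: 12.05
ee_pos: [215.4, 128.7, 537.5]
eef_rot: [-0.001, 0.996, -0.085, 0.003]
wrist_force: [1.5, 0.0, -0.6]
finger_gap: 0.108
```

```bash
python3 -c "
from h import *
st()"
```

```text
p [215.4 128.7 537.5] h -9.7 z [ 0.005  0.002 -1.   ] F [ 1.5  0.  -0.6] M [ 0.   -0.01  0.05] gap 0.108 j [ 0.26 -0.33 -0.57  1.61 -0.18  1.8  -0.49] t 12.05
```

>>> play_rows(
  targets="0 0 -60 0 2;0 0 -60 0 2;0 0 -60 0 2;0 0 0 0 2",
)

```text
clock: 12.55
ee_pos: [219.0, 132.8, 637.9]
eef_rot: [-0.011, 0.997, -0.08, 0.014]
wrist_force: [0.2, 0.2, -1.2]
finger_gap: 0.107
```

```bash
python3 -c "
from h import *
st()"
```

```text
p [219.  132.8 637.9] h -9.19 z [ 0.03   0.019 -0.999] F [ 0.2  0.2 -1.2] M [ 0.01  0.11 -0.02] gap 0.107 j [-0.13 -0.25 -0.37  1.34 -0.1   1.99 -0.69] t 12.55
```

>>> play_rows(
  targets="0 0 -60 0 2;0 0 -60 0 2;0 0 -60 0 2;0 0 -60 0 2;0 0 -60 0 2;0 0 -60 0 2",
)

```text
clock: 13.3
ee_pos: [257.7, 166.3, 740.1]
eef_rot: [-0.087, 0.988, -0.082, 0.101]
wrist_force: [0.6, 0.2, 0.1]
finger_gap: 0.103
```

```bash
python3 -c "
from h import *
st()"
```

```text
p [257.7 166.3 740.1] h -10.56 z [ 0.213  0.155 -0.965] F [0.6 0.2 0.1] M [-0.21  0.27 -0.07] gap 0.103 j [ 0.04 -0.21 -0.47  1.06 -0.16  2.   -0.68] t 13.3
```

>>> play_rows(
  targets="0 0 -60 0 2;0 0 -60 0 2;0 0 -60 0 2;0 0 -60 0 2;0 0 -60 0 2;0 0 -60 0 2;0 0 -60 0 2",
)

```text
clock: 14.18
ee_pos: [266.3, 172.7, 861.3]
eef_rot: [-0.198, 0.959, -0.082, 0.187]
wrist_force: [0.5, -0.0, -0.4]
finger_gap: 0.103
```

```bash
python3 -c "
from h import *
st()"
```

```text
p [266.3 172.7 861.3] h -14.2 z [ 0.391  0.35  -0.852] F [ 0.5 -0.  -0.4] M [-0.47  0.5   0.1 ] gap 0.103 j [-0.04 -0.19 -0.31  0.78 -0.27  2.   -0.72] t 14.18
```

>>> play_rows(
  targets="0 0 -60 0 2;0 0 -60 0 2;0 0 -60 0 2;0 0 -60 0 2;0 0 -60 0 2;0 0 -60 0 2",
)

```text
clock: 14.92
ee_pos: [308.0, 72.2, 973.6]
eef_rot: [-0.355, 0.897, -0.123, 0.231]
wrist_force: [-1.1, 0.8, -1.3]
finger_gap: 0.107
```

```bash
python3 -c "
from h import *
st()"
```

```text
p [308.   72.2 973.6] h -24.08 z [ 0.502  0.58  -0.641] F [-1.1  0.8 -1.3] M [-0.72  0.65  0.1 ] gap 0.107 j [-0.75 -0.19  0.65  0.56 -0.51  2.   -0.74] t 14.93
```

```bash
cat >> h.py <<'E'
LAB=np.array([-5,46,-2.4])
def plan2(P,n,phi,turn=True):
    "rows to bring TCP (world) to P in n rows, turning phi in all about tool z"
    p,Rm,s=pose();d=(np.array(P)-p)/n;t=phi/n
    print(";".join("%.1f %.1f %.1f %.3f 2"%(*(Rm*R.from_rotvec([0,0,t*i])).inv().apply(d),t) for i in range(n)))
def info():
    p,Rm,s=pose();M=Rm.as_matrix();x,y,z=M.T
    up=np.array([0,0,1]);phi=np.arctan2(-(y@up),-(x@up))  # turn that puts -x highest
    print("label",(p+M@LAB).round(1),"elev now",np.degrees(np.arcsin(-x[2])).round(1),"tilt",np.degrees(np.arccos(-z[2])).round(1),"plate y up",round(y[2],3),"phi to best",round(phi,3))
    return phi
E
python3 - <<'E'
from h import *
im=cv2.imread("pics/top0.png");sub=im[185:275,365:445];m=(sub.min(2)>185).astype(np.uint8)
n,l,s,c=cv2.connectedComponentsWithStats(m);k=1+np.argmax(s[1:,4]);print(s[k])
ct=max(cv2.findContours((l==k).astype(np.uint8),0,1)[0],key=cv2.contourArea)[:,0]+[365,185]
W=np.array([onz("top",p.astype(float),13)[:2] for p in ct],np.float32);rc=cv2.minAreaRect(W);print(rc)
st();phi=info();plan2((480,-180,480),12,0)
E
```

```text
[ 10  51  31  18 133]
((453.0044860839844, -216.4901580810547), (46.2868766784668, 84.6479263305664), 0.928737223148346)
p [308.   72.2 973.6] h -24.08 z [ 0.502  0.58  -0.641] F [-1.1  0.8 -1.3] M [-0.72  0.65  0.1 ] gap 0.107 j [-0.75 -0.19  0.65  0.56 -0.51  2.   -0.74] t 14.93
label [299.9  39.7 941.6] elev now -19.1 tilt 50.1 plate y up -0.694 phi to best 2.012
7.0 42.8 21.4 0.000 2;7.0 42.8 21.4 0.000 2;7.0 42.8 21.4 0.000 2;7.0 42.8 21.4 0.000 2;7.0 42.8 21.4 0.000 2;7.0 42.8 21.4 0.000 2;7.0 42.8 21.4 0.000 2;7.0 42.8 21.4 0.000 2;7.0 42.8 21.4 0.000 2;7.0 42.8 21.4 0.000 2;7.0 42.8 21.4 0.000 2;7.0 42.8 21.4 0.000 2
```

>>> play_rows(
  targets="7 43 21.5 0 2;7 43 21.5 0 2;7 43 21.5 0 2;7 43 21.5 0 2;7 43 21.5 0 2;7 43 21.5 0 2;7 43 21.5 0 2;7 43 21.5 0 2",
)

```text
clock: 15.92
ee_pos: [421.9, -96.8, 641.3]
eef_rot: [-0.355, 0.898, -0.122, 0.232]
wrist_force: [0.2, -0.7, -0.6]
finger_gap: 0.11
```

Run:
```python
from h import *
im=cv2.imread("pics/top0.png");sub=im[185:275,365:445].astype(int);m=((sub.max(2)-sub.min(2)<30)&(sub.min(2)>110)).astype(np.uint8)
n,l,s,c=cv2.connectedComponentsWithStats(m);k=1+np.argmax(s[1:,4]);print(s[k])
ct=max(cv2.findContours((l==k).astype(np.uint8),0,1)[0],key=cv2.contourArea)[:,0]+[365,185]
W=np.array([onz("top",p.astype(float),13)[:2] for p in ct],np.float32);print(cv2.minAreaRect(W))
st();phi=info()
```

```text
[   9   15   58   60 2822]
((494.0447998046875, -256.2254638671875), (150.14649963378906, 149.90884399414062), 81.35645294189453)
p [421.9 -96.8 641.3] h -23.95 z [ 0.502  0.58  -0.641] F [ 0.2 -0.7 -0.6] M [-0.75  0.57 -0.06] gap 0.11 j [-0.65 -0.41  0.93  1.58 -0.46  1.43  0.01] t 15.93
label [ 413.9 -129.3  609.3] elev now -19.2 tilt 50.1 plate y up -0.693 phi to best 2.014
```

Run:
```python
from h import *
p,Rm,s=pose();Rf=Rm*R.from_rotvec([0,0,2.014]);P=np.array([494,-256.2,200])-Rf.apply(LAB);print(P,Rf.as_matrix().round(3))
plan2(P+[0,0,200],12,2.014)
```

```text
[ 527.89083723 -287.33424808  194.63066589] [[-0.419 -0.756  0.502]
 [-0.485  0.654  0.58 ]
 [-0.768 -0.    -0.641]]
6.9 25.2 8.4 0.168 2;11.0 23.7 8.4 0.168 2;14.8 21.5 8.4 0.168 2;18.2 18.7 8.4 0.168 2;21.1 15.4 8.4 0.168 2;23.4 11.7 8.4 0.168 2;25.0 7.6 8.4 0.168 2;25.9 3.3 8.4 0.168 2;26.1 -1.1 8.4 0.168 2;25.6 -5.4 8.4 0.168 2;24.3 -9.6 8.4 0.168 2;22.3 -13.5 8.4 0.168 2
```

>>> play_rows(
  targets="7 25 8.5 0.168 2;11 23.5 8.5 0.168 2;15 21.5 8.5 0.168 2;18 18.5 8.5 0.168 2;21 15.5 8.5 0.168 2;23.5 11.5 8.5 0.168 2;25 7.5 8.5 0.168 2;26 3.5 8.5 0.168 2;26 -1 8.5 0.168 2;25.5 -5.5 8.5 0.168 2;24.5 -9.5 8.5 0.168 2;22.5 -13.5 8.5 0.168 2;0 0 0 0 2",
)

```text
clock: 17.55
ee_pos: [454.6, -192.7, 441.5]
eef_rot: [0.386, -0.358, 0.842, 0.12]
wrist_force: [0.0, -0.6, -0.3]
finger_gap: 0.11
```

Run:
```python
from h import *
st();phi=info()
p,Rm,s=pose();Rf=Rm*R.from_rotvec([0,0,phi]);P=np.array([494,-256.2,200])-Rf.apply(LAB);plan2(P,6,phi)
```

```text
p [ 454.6 -192.7  441.5] h -131.22 z [ 0.563  0.478 -0.674] F [ 0.  -0.6 -0.3] M [-0.62  0.69  0.01] gap 0.11 j [-0.82 -0.44  1.32  1.9  -0.4   1.08 -1.66] t 17.55
label [ 423.5 -158.4  443.4] elev now 47.3 tilt 47.6 plate y up -0.074 phi to best 0.1
33.6 -16.7 26.2 0.017 2;33.4 -17.3 26.2 0.017 2;33.1 -17.8 26.2 0.017 2;32.8 -18.4 26.2 0.017 2;32.5 -18.9 26.2 0.017 2;32.1 -19.5 26.2 0.017 2
```

>>> play_rows(
  targets="33 -17 26 0.03 2;33 -17.5 26 0.03 2;33 -18 26 0.03 2;0 0 0 0 2",
)

```text
clock: 18.05
ee_pos: [446.3, -183.6, 361.0]
eef_rot: [0.376, -0.31, 0.867, 0.102]
wrist_force: [0.2, -0.2, -0.2]
finger_gap: 0.106
```

Run:
```python
from h import *
st();phi=info()
p,Rm,s=pose();Rf=Rm*R.from_rotvec([0,0,phi]);P=np.array([494,-256.2,200])-Rf.apply(LAB);print(P);plan2(P,4,phi)
```

```text
p [ 446.3 -183.6  361. ] h -138.69 z [ 0.588  0.411 -0.697] F [ 0.2 -0.2 -0.2] M [-0.53  0.71 -0.  ] gap 0.106 j [-0.79 -0.44  1.32  2.09 -0.41  0.86 -1.66] t 18.05
label [ 419.2 -146.1  363.7] elev now 45.7 tilt 45.8 plate y up -0.056 phi to best 0.078
[ 518.9025667  -294.916436    194.74074577]
33.0 -30.7 28.2 0.019 2;32.4 -31.4 28.2 0.019 2;31.8 -32.0 28.2 0.019 2;31.2 -32.6 28.2 0.019 2
```

Run:
```python
from h import *
p,Rm,s=pose();plan2(p+[75,-110,20],4,0)
```

```text
-0.7 -33.4 -3.8 0.000 2;-0.7 -33.4 -3.8 0.000 2;-0.7 -33.4 -3.8 0.000 2;-0.7 -33.4 -3.8 0.000 2
```

>>> play_rows(
  targets="-0.5 -33 -4 0 2;-0.5 -33 -4 0 2;-0.5 -33 -4 0 2;0 0 0 0 2",
)

```text
clock: 18.55
ee_pos: [471.6, -224.9, 408.4]
eef_rot: [0.375, -0.302, 0.873, 0.076]
wrist_force: [-0.0, 1.1, -1.0]
finger_gap: 0.112
```

Run:
```python
from h import *
st();phi=info()
```

```text
p [ 471.6 -224.9  408.4] h -138.74 z [ 0.609  0.359 -0.707] F [-0.   1.1 -1. ] M [-0.43  0.75 -0.02] gap 0.112 j [-0.82 -0.44  1.32  1.96 -0.32  0.92 -1.77] t 18.55
label [ 445.9 -186.3  409.3] elev now 44.5 tilt 45.0 plate y up -0.094 phi to best 0.134
```

Run:
```python
from h import *
p,Rm,s=pose();plan2(p+[130,-140,-40],5,0.13)
```

```text
4.8 -37.0 11.5 0.026 2;3.9 -37.1 11.5 0.026 2;2.9 -37.2 11.5 0.026 2;1.9 -37.3 11.5 0.026 2;1.0 -37.3 11.5 0.026 2
```

>>> play_rows(
  targets="5 -37 11.5 0.026 2;4 -37 11.5 0.026 2;3 -37 11.5 0.026 2;2 -37 11.5 0.026 2;1 -37 11.5 0.026 2;0 0 0 0 2",
)

```text
clock: 19.3
ee_pos: [513.7, -262.9, 430.3]
eef_rot: [0.37, -0.222, 0.901, 0.042]
wrist_force: [0.0, 0.2, -0.7]
finger_gap: 0.108
```

Run:
```python
from h import *
st();phi=info()
p,Rm,s=pose();Rf=Rm*R.from_rotvec([0,0,phi]);P=np.array([494,-256.2,200])-Rf.apply(LAB);print(P);plan2(P,5,phi)
```

```text
p [ 513.7 -262.9  430.3] h -149.47 z [ 0.648  0.24  -0.723] F [ 0.   0.2 -0.7] M [-0.33  0.81  0.02] gap 0.108 j [-0.9  -0.44  1.32  1.88 -0.18  0.85 -2.07] t 19.3
label [ 495.5 -220.3  431.4] elev now 43.3 tilt 43.7 plate y up -0.089 phi to best 0.13
[ 508.13724524 -300.01734558  194.80976657]
35.7 -2.0 31.5 0.026 2;35.7 -2.9 31.5 0.026 2;35.6 -3.8 31.5 0.026 2;35.5 -4.8 31.5 0.026 2;35.3 -5.7 31.5 0.026 2
```

>>> play_rows(
  targets="35.5 -2 31.5 0.03 2;35.5 -3 31.5 0.03 2;35.5 -4 31.5 0.03 2;0 0 0 0 2",
)

```text
clock: 19.8
ee_pos: [473.6, -240.4, 321.8]
eef_rot: [0.364, -0.172, 0.914, 0.036]
wrist_force: [0.1, 0.2, -1.1]
finger_gap: 0.109
```

Run:
```python
from h import *
st();phi=info()
p,Rm,s=pose();Rf=Rm*R.from_rotvec([0,0,phi]);P=np.array([494,-256.2,200])-Rf.apply(LAB);print(P);plan2(P,4,phi)
```

```text
p [ 473.6 -240.4  321.8] h -156.81 z [ 0.654  0.191 -0.732] F [ 0.1  0.2 -1.1] M [-0.26  0.82  0.05] gap 0.109 j [-0.82 -0.44  1.32  2.17 -0.23  0.58 -2.02] t 19.8
label [ 459.7 -196.3  324.2] elev now 42.7 tilt 42.9 plate y up -0.06 phi to best 0.088
[ 504.96075697 -300.92092572  194.83660871]
20.6 -15.0 25.5 0.022 2;20.3 -15.4 25.5 0.022 2;19.9 -15.9 25.5 0.022 2;19.6 -16.3 25.5 0.022 2
```

```bash
cat > fk.py <<'E'
import numpy as np,itertools
from scipy.spatial.transform import Rotation as R
from scipy.optimize import least_squares
D=[ # joints, p, quat wxyz
([1.194,.4352,.025,1.574,-.0116,1.134,-.0751],[168.8,-601.3,230.6],[-.0004,.797,-.604,-.0006]),
([-.2,.56,-.67,1.59,.38,1.12,-.56],[531.6,327.6,186.6],[0,.98,.199,-.001]),
([-.12,.77,-.86,1.67,.66,1.03,.24],[528.4,340.8,77.6],[0,.752,.659,-.002]),
([.22,.24,-.66,2.,.18,.96,-.68],[431.7,96.3,200.8],[0,.997,-.079,0]),
([.08,.48,-.53,2.17,.43,.59,-.92],[436.2,91.5,41.8],[0,.996,-.084,.001]),
([.25,-.25,-.76,2.26,-.19,1.07,-.56],[211.4,128.4,243.8],[.001,.997,-.083,0]),
([.26,-.33,-.57,1.61,-.18,1.8,-.49],[215.4,128.7,537.5],[-.001,.996,-.085,.003]),
([.04,-.21,-.47,1.06,-.16,2.,-.68],[257.7,166.3,740.1],[-.087,.988,-.082,.101]),
([-.04,-.19,-.31,.78,-.27,2.,-.72],[266.3,172.7,861.3],[-.198,.959,-.082,.187]),
([-.75,-.19,.65,.56,-.51,2.,-.74],[308,72.2,973.6],[-.355,.897,-.123,.231]),
([-.65,-.41,.93,1.58,-.46,1.43,.01],[421.9,-96.8,641.3],[-.355,.898,-.122,.232]),
([-.82,-.44,1.32,1.9,-.4,1.08,-1.66],[454.6,-192.7,441.5],[.386,-.358,.842,.12]),
([-.9,-.44,1.32,1.88,-.18,.85,-2.07],[513.7,-262.9,430.3],[.37,-.222,.901,.042]),
([-.82,-.44,1.32,2.17,-.23,.58,-2.02],[473.6,-240.4,321.8],[.364,-.172,.914,.036])]
Q=np.array([d[0] for d in D]);P=np.array([d[1] for d in D]);RR=R.from_quat([[*d[2][1:],d[2][0]] for d in D])
AX="zyzyzyz"
def frames(q,sg,psi,c):
    M=R.from_euler("z",psi);out=[M]
    for a,s,x in zip(AX,sg,q): M=M*R.from_euler(a,s*x);out.append(M)
    return out,M*R.from_euler("z",c)
if __name__=="__main__":
    best=None
    for s in itertools.product([1,-1],repeat=7):
        if s[1]<0: continue
        f=lambda v:np.concatenate([(RR[k].inv()*frames(Q[k],s,v[0],v[1])[1]).as_rotvec() for k in range(len(Q))])
        for c0 in (0,3.14):
          for p0 in (0,3.14):
            o=least_squares(f,[p0,c0],max_nfev=15)
            if best is None or o.cost<best[0]: best=(o.cost,s,o.x)
    print(best)
    c,s,v=best
    # translation: p = b + sum_i R_i a_i  (a_i constant in the frame after joint i)
    A=[];
    for k in range(len(Q)):
        F,_=frames(Q[k],s,*v);A.append(np.hstack([np.eye(3)]+[F[i].as_matrix() for i in (2,4,6)]))
    A=np.vstack(A);x,res,rk,sv=np.linalg.lstsq(A,P.ravel(),rcond=1e-4);print(x.round(1).reshape(-1,3),rk,np.abs(A@x-P.ravel()).max())
    np.savez("fk.npz",s=s,v=v,x=x)
E
python3 fk.py
```

```text
(np.float64(0.0003763570466121877), (-1, 1, -1, 1, -1, 1, -1), array([6.28261227, 3.14276443]))
[[ -0.6  -0.7 274.7]
 [  0.7 -36.  557.4]
 [ -1.1 -12.1 428.7]
 [  1.7  -4.7 368.8]] 12 2.726316736168542
```

```bash
cat >> fk.py <<'E'
try:
    _z=np.load("fk.npz");SG,V,X=_z["s"],_z["v"],_z["x"].reshape(-1,3)
except Exception: pass
LO=np.array([-2.62,-.44,-1.27,.08,-1.32,.12,-2.74]);HI=np.array([2.62,2.09,1.32,2.57,4.46,2,2.74])
def fk(q):
    F,T=frames(q,SG,*V);return X[0]+F[2].apply(X[1])+F[4].apply(X[2])+F[6].apply(X[3]),T
def goalR(psi,tilt,lab=-1):
    h=np.array([np.cos(psi),np.sin(psi),0]);z=np.sin(tilt)*h-np.cos(tilt)*np.array([0,0,1]);x=lab*(np.cos(tilt)*h+np.sin(tilt)*np.array([0,0,1]))
    return R.from_matrix(np.array([x,np.cross(z,x),z]).T)
def err(q,p,Rg): a,T=fk(q);return np.concatenate([(a-p)/100,(Rg.inv()*T).as_rotvec()])
def ik(p,Rg,q0,reg=1e-3,m=0.02):
    return least_squares(lambda q:np.concatenate([err(q,p,Rg),reg*(q-q0)]),np.clip(q0,LO+m+1e-3,HI-m-1e-3),bounds=(LO+m,HI-m),max_nfev=200)
E
cat > feas.py <<'E'
from fk import *
LAB=np.array([-5,46,-2.4]);rng=np.random.default_rng(0)
for d in range(-180,180,20):
    Rg=goalR(np.radians(d),np.radians(45));p=np.array([494,-256.2,200])-Rg.apply(LAB);sols=[]
    for k in range(8):
        o=ik(p,Rg,rng.uniform(LO,HI)*.8,1e-4);
        if np.abs(err(o.x,p,Rg)).max()<.01: sols.append(o.x)
    print(d,len(sols),[s.round(2).tolist() for s in sols[:2]])
E
python3 feas.py
```

```text
-180 6 [[0.53, 0.91, -0.68, 1.21, 0.45, 1.98, -0.16], [-0.13, 0.9, 0.67, 1.28, -0.15, 1.82, 0.55]]
-160 7 [[0.24, 0.75, -0.26, 1.4, 0.42, 1.78, 0.25], [0.49, 0.85, -0.73, 1.37, 0.61, 1.92, 0.03]]
-140 7 [[0.02, 0.64, -0.04, 1.61, 0.49, 1.56, 0.51], [-0.11, 0.64, 0.17, 1.62, 0.41, 1.5, 0.6]]
-120 7 [[0.07, 0.54, -0.21, 1.82, 0.71, 1.42, 0.56], [-0.05, 0.53, -0.05, 1.83, 0.65, 1.36, 0.62]]
-100 6 [[0.33, 0.48, -0.61, 2.02, 0.99, 1.36, 0.57], [-0.36, 0.42, 0.3, 2.08, 0.76, 1.04, 0.81]]
-80 6 [[-0.1, 0.29, -0.02, 2.26, 1.11, 0.92, 0.77], [0.29, 0.33, -0.49, 2.23, 1.17, 1.07, 0.71]]
-60 8 [[0.84, 0.34, -0.98, 2.37, 1.53, 0.96, 0.81], [0.93, 0.39, -1.11, 2.37, 1.54, 1.03, 0.81]]
-40 8 [[-0.05, 0.12, 0.36, 2.52, 2.34, 0.34, 0.46], [0.28, 0.13, -0.01, 2.5, 2.21, 0.38, 0.58]]
-20 5 [[0.98, 0.2, -0.44, 2.42, 3.51, 0.24, -0.15], [1.36, 0.28, -0.88, 2.4, 2.94, 0.22, 0.46]]
0 3 [[1.58, 0.43, -0.98, 2.24, -1.3, 0.16, -1.13], [1.6, 0.45, -1.02, 2.24, -1.23, 0.14, -1.2]]
20 2 [[1.4, 0.47, -0.69, 2.06, -0.89, 0.54, -1.24], [0.93, 0.38, -0.07, 2.09, -1.19, 0.76, -0.98]]
40 3 [[1.61, 0.82, -1.19, 1.82, -0.02, 0.73, -1.77], [0.89, 0.5, -0.04, 1.88, -0.95, 1.02, -0.95]]
60 5 [[1.31, 0.75, -0.81, 1.62, -0.3, 1.07, -1.3], [0.6, 0.62, 0.34, 1.68, -0.93, 1.39, -0.75]]
80 0 []
100 5 [[0.61, 0.8, 0.07, 1.28, -0.54, 1.69, -0.61], [0.31, 0.88, 0.67, 1.32, -0.82, 1.87, -0.34]]
120 5 [[0.82, 0.93, -0.61, 1.12, -0.04, 1.79, -0.77], [0.27, 0.91, 0.58, 1.19, -0.64, 1.94, -0.19]]
140 7 [[0.28, 0.9, 0.33, 1.13, -0.35, 1.94, -0.1], [0.39, 0.88, 0.07, 1.11, -0.24, 1.92, -0.22]]
160 7 [[0.25, 0.87, 0.13, 1.15, -0.09, 1.92, 0.04], [0.34, 0.87, -0.05, 1.14, -0.0, 1.92, -0.06]]
```

```bash
cat > sim.py <<'E'
from fk import *
from scipy.optimize import lsq_linear
def step(q,p,Rg,lam=.03,n=2):
    q0=q
    for _ in range(n):
        e=err(q,p,Rg);J=np.array([(err(q+1e-5*np.eye(7)[i],p,Rg)-e)/1e-5 for i in range(7)]).T
        A=np.vstack([J,lam*np.eye(7)]);b=np.concatenate([-e,np.zeros(7)])
        lo=np.maximum(LO,q0-.2)-q;hi=np.minimum(HI,q0+.2)-q
        q=q+lsq_linear(A,b,(np.minimum(lo,-1e-9),np.maximum(hi,1e-9))).x
    return np.clip(q,LO+1e-6,HI-1e-6)
def go(q,target,vmax=50,turn=0,n=None):
    "world straight move of TCP to target, orientation kept, turn about tool z in all"
    p,T=fk(q);n=n or max(1,int(np.ceil(np.linalg.norm(target-p)/vmax)));n=max(n,int(abs(turn)/.17)+1)
    d=(np.array(target)-p)/n
    for _ in range(n):
        p,T=fk(q);q=step(q,p+d,T*R.from_rotvec([0,0,turn/n]))
    return q,n
def desc(q):
    p,T=fk(q);M=T.as_matrix();return "p %s h %.0f tilt %.1f head %.0f elev %.1f q %s"%(p.round(0),np.degrees(np.arctan2(M[1,0],M[0,0])),np.degrees(np.arccos(-M[2,2])),np.degrees(np.arctan2(M[1,2],M[0,2])),np.degrees(np.arcsin(-M[2,0])),q.round(2).tolist())
if __name__=="__main__":
    q=np.array(D[10][0],float);q=np.clip(q,LO+1e-4,HI-1e-4);q,n=go(q,np.array([528,-287,395]),turn=2.014,n=12);print("check",desc(q))
    q0=np.clip(np.array(D[-1][0],float),LO+1e-4,HI-1e-4);print(desc(q0))
    for ws in [[(420,-250,600),(150,-550,600),(-100,-550,600),(520,-290,500),(515,-296,195)],
               [(450,-250,600),(200,-600,500),(515,-296,300),(515,-296,195)],
               [(400,-350,700),(0,-600,700),(300,-500,500),(515,-296,300),(515,-296,195)]]:
        q=q0;t=0
        for w in ws: q,n=go(q,np.array(w,float));t+=n;print(t,w,desc(q))
        print()
E
python3 sim.py
```

```text
check p [ 520. -277.  400.] h -133 tilt 45.2 head 13 elev 40.0 q [-0.88, -0.44, 1.32, 1.98, -0.16, 0.68, -1.82]
p [ 472. -241.  320.] h -157 tilt 42.9 head 16 elev 42.7 q [-0.82, -0.44, 1.32, 2.17, -0.23, 0.58, -2.02]
6 (420, -250, 600) p [ 420. -250.  600.] h -157 tilt 42.9 head 16 elev 42.7 q [-0.4, -0.41, 0.84, 1.63, -0.21, 1.23, -2.27]
15 (150, -550, 600) p [ 151. -540.  600.] h -160 tilt 40.6 head -15 elev 35.1 q [-0.23, -0.44, 1.32, 1.41, -0.12, 1.38, -1.74]
21 (-100, -550, 600) p [ -97. -544.  600.] h -165 tilt 40.1 head -38 elev 26.5 q [0.22, -0.44, 1.32, 1.4, -0.13, 1.41, -1.4]
35 (520, -290, 500) p [ 520. -290.  500.] h -164 tilt 40.0 head -37 elev 26.9 q [0.91, -0.1, -0.56, 1.77, 0.2, 0.79, -2.74]
42 (515, -296, 195) p [ 513. -297.  204.] h -160 tilt 35.7 head -21 elev 28.5 q [0.84, 0.2, -0.42, 2.22, 0.3, 0.12, -2.74]

6 (450, -250, 600) p [ 450. -250.  600.] h -157 tilt 42.9 head 16 elev 42.7 q [-0.47, -0.37, 0.9, 1.61, -0.22, 1.21, -2.27]
15 (200, -600, 500) p [ 200. -586.  503.] h -161 tilt 42.0 head -27 elev 32.1 q [-0.26, -0.44, 1.32, 1.68, -0.02, 0.98, -1.78]
25 (515
[... 165 characters left out ...]
 tilt 34.6 head -25 elev 27.3 q [0.48, 0.18, -0.07, 2.24, 0.22, 0.12, -2.74]

9 (400, -350, 700) p [ 400. -350.  700.] h -157 tilt 42.9 head 16 elev 42.7 q [-0.71, -0.37, 1.26, 1.22, -0.21, 1.54, -2.2]
19 (0, -600, 700) p [   4. -584.  698.] h -163 tilt 43.9 head -35 elev 30.6 q [-0.07, -0.44, 1.32, 1.17, -0.07, 1.48, -1.66]
27 (300, -500, 500) p [ 300. -500.  500.] h -163 tilt 43.9 head -35 elev 30.6 q [0.25, -0.26, 0.73, 1.87, -0.16, 0.76, -1.92]
35 (515, -296, 300) p [ 515. -296.  302.] h -161 tilt 42.7 head -26 elev 32.9 q [0.48, 0.0, -0.07, 2.22, 0.2, 0.18, -2.74]
38 (515, -296, 195) p [ 515. -296.  197.] h -164 tilt 34.6 head -25 elev 27.6 q [0.55, 0.19, -0.13, 2.24, 0.22, 0.12, -2.74]
```

```bash
cat > search.py <<'E'
from sim import *
import sys,time,json
from multiprocessing import Pool
LAB=np.array([-5,46,-2.4])
def phib(q):
    M=fk(q)[1].as_matrix();return np.arctan2(-M[2,1],-M[2,0])
def fin(q):
    T=fk(q)[1]*R.from_rotvec([0,0,phib(q)]);return np.array([494,-256.2,200])-T.apply(LAB)
def ev(q,ws):
    n=0;pl=[]
    for w in ws: q,k=go(q,np.array(w),55);n+=k
    q,k=go(q,fin(q)+[0,0,250],55,phib(q));n+=k
    q,k=go(q,fin(q),55,phib(q));n+=k
    q,k=go(q,fin(q),55,phib(q));n+=k
    p,T=fk(q);M=T.as_matrix();l=p+M@LAB-[494,-256.2,200];tilt=np.degrees(np.arccos(-M[2,2]));el=np.degrees(np.arcsin(-M[2,0]))
    mg=np.minimum(q-LO,HI-q)[1:].min()
    return np.linalg.norm(l)+abs(tilt-45)+2*abs(el-45)+max(0,.12-mg)*60+n*.05,n,tilt,el,np.linalg.norm(l),q
def job(a):
    seed,q0,T=a;rng=np.random.default_rng(seed);best=None;t=time.time()
    def rw():
        az=np.radians(rng.uniform(-100,130));r_=rng.uniform(250,750);return [r_*np.cos(az),r_*np.sin(az),rng.uniform(380,1150)]
    while time.time()-t<T:
        if best and rng.random()<.5: ws=[(np.array(w)+rng.normal(0,50,3)).tolist() for w in best[1]]
        else: ws=[rw() for _ in range(rng.integers(1,4))]
        c=ev(q0,ws)
        if best is None or c[0]<best[0][0]: best=(c,ws)
    return best
if __name__=="__main__":
    import os
    from cell import r
    q0=np.clip(np.array(r.state()["joints"]),LO+1e-4,HI-1e-4);T=float(sys.argv[1]);N=os.cpu_count()
    with Pool(N) as P: B=P.map(job,[(s,q0,T) for s in range(N)])
    B.sort(key=lambda b:b[0][0])
    for c,ws in B[:3]:
        print(N,"cost %.1f n %d tilt %.1f el %.1f l %.1f"%c[:5],c[5].round(2).tolist());q=q0
        for w in ws: q,k=go(q,np.array(w),55);print("  ",np.round(w).tolist(),k,desc(q))
    json.dump([b[1] for b in B[:3]],open("best.json","w"))
E
OMP_NUM_THREADS=1 python3 search.py 240
```

```text
4 cost 1.7 n 34 tilt 45.0 el 45.0 l 0.0 [0.91, 0.49, -0.05, 1.88, -0.95, 1.01, -0.96]
   [419.0, 419.0, 620.0] 14 p [427. 412. 620.] h -147 tilt 45.0 head 39 elev 44.8 q [0.88, -0.44, -1.07, 1.54, -0.74, 1.09, -2.74]
4 cost 2.0 n 31 tilt 44.9 el 44.9 l 0.0 [0.96, 0.37, -0.12, 2.11, -1.2, 0.73, -0.99]
   [376.0, 178.0, 833.0] 13 p [382. 173. 834.] h -156 tilt 44.9 head 18 elev 44.7 q [0.94, -0.4, -0.59, 1.09, -0.64, 1.63, -2.74]
4 cost 2.4 n 42 tilt 45.1 el 45.1 l 0.0 [1.02, 0.98, -0.88, 1.19, 0.03, 1.66, -1.05]
   [-217.0, 463.0, 435.0] 19 p [-157.  410.  423.] h -111 tilt 60.0 head 146 elev 20.7 q [0.2, -0.35, -1.07, 2.24, -1.32, 1.57, -2.17]
```

```bash
python3 -c "
from h import *
plan2((419,419,620),14,0)" | cut -c1-60
```

```text
-25.4 44.2 -9.1 0.000 2;-25.4 44.2 -9.1 0.000 2;-25.4 44.2 -
```

>>> play_rows(
  targets="-25.5 44 -9 0 2;-25.5 44 -9 0 2;-25.5 44 -9 0 2;-25.5 44 -9 0 2;-25.5 44 -9 0 2;-25.5 44 -9 0 2;-25.5 44 -9 0 2;-25.5 44 -9 0 2",
)

```text
clock: 20.8
ee_pos: [447.5, 120.0, 490.6]
eef_rot: [0.368, -0.173, 0.913, 0.034]
wrist_force: [-1.7, 0.1, 0.7]
finger_gap: 0.11
```

```bash
python3 - <<'E'
from h import *
from sim import *
st();info();q=np.array(r.state()["joints"]);print(desc(np.clip(q,LO+1e-4,HI-1e-4)))
plan2((419,419,620),6,0)
E
OMP_NUM_THREADS=1 python3 search.py 60
```

```text
p [447.5 120.  490.6] h -156.49 z [ 0.66   0.19  -0.727] F [-1.7  0.1  0.7] M [-0.23  0.75 -0.03] gap 0.11 j [ 0.34 -0.41 -0.45  2.01 -0.38  0.77 -2.74] t 20.8
label [433.6 164.2 492.8] elev now 43.1 tilt 43.4 plate y up -0.065 phi to best 0.095
p [449. 120. 489.] h -157 tilt 43.4 head 16 elev 43.1 q [0.34, -0.41, -0.45, 2.01, -0.38, 0.77, -2.74]
-26.1 46.9 -9.4 0.000 2;-26.1 46.9 -9.4 0.000 2;-26.1 46.9 -9.4 0.000 2;-26.1 46.9 -9.4 0.000 2;-26.1 46.9 -9.4 0.000 2;-26.1 46.9 -9.4 0.000 2
4 cost 1.5 n 26 tilt 45.1 el 45.1 l 0.0 [1.2, 0.39, -0.42, 2.11, -1.13, 0.6, -1.08]
   [434.0, 134.0, 884.0] 8 p [433. 133. 883.] h -155 tilt 45.0 head 16 elev 44.7 q [1.24, -0.26, -0.85, 0.85, -0.63, 1.71, -2.74]
4 cost 1.9 n 21 tilt 44.7 el 44.7 l 0.0 [0.96, 0.37, -0.12, 2.11, -1.2, 0.72, -1.0]
   [515.0, 271.0, 416.0] 4 p [514. 271. 417.] h -156 tilt 44.7 head 18 elev 44.6 q [1.02, -0.4, -1.25, 1.99, -0.69, 0.56, -2.66]
4 cost 2.2 n 28 tilt 44.7 el 44.7 l 0.0 [1.4, 0.5, -0.71, 2.01, -0.78, 0.6, -1.28]
   [451.0, 315.0, 874.0] 8 p [451. 312. 874.] h -147 tilt 44.7 head 24 elev 44.4 q [1.65, -0.44, -1.01, 0.73, -1.06, 1.81, -2.74]
```

>>> play_rows(
  targets="-26 47 -9.5 0 2;-26 47 -9.5 0 2;-26 47 -9.5 0 2;-26 47 -9.5 0 2;-26 47 -9.5 0 2;-26 47 -9.5 0 2",
)

```text
clock: 21.55
ee_pos: [486.3, 346.0, 615.5]
eef_rot: [0.355, -0.234, 0.901, 0.083]
wrist_force: [-0.1, -0.0, -0.9]
finger_gap: 0.108
```

Run:
```python
from h import *
st();info()
from search import *
q0=np.clip(np.array(r.state()["joints"]),LO+1e-4,HI-1e-4);c=ev(q0,[]);print(c)
P=fin(q0)+[0,0,250];print(P,phib(q0));plan2(P,16,phib(q0))
```

```text
p [486.3 346.  615.5] h -150.38 z [ 0.601  0.315 -0.735] F [-0.1 -0.  -0.9] M [-0.37  0.69  0.  ] gap 0.108 j [ 1.07 -0.44 -1.14  1.5  -0.67  1.11 -2.74] t 21.55
label [465.9 387.4 619.8] elev now 42.7 tilt 42.7 plate y up -0.017 phi to best 0.025
(np.float64(7.813419784914149), 19, np.float64(42.71219341484621), np.float64(42.712193414846226), np.float64(2.9452812667258455e-08), array([ 1.05198552,  0.42295113, -0.25629206,  1.98801136, -0.95409681,
        0.77972823, -1.11366103]))
[ 513.51285616 -297.9065617   444.84527834] 0.02431748452384599
20.8 -35.9 -3.8 0.002 2;20.7 -36.0 -3.8 0.002 2;20.7 -36.0 -3.8 0.002 2;20.6 -36.0 -3.8 0.002 2;20.5 -36.1 -3.8 0.002 2;20.5 -36.1 -3.8 0.002 2;20.4 -36.1 -3.8 0.002 2;20.4 -36.1 -3.8 0.002 2;20.3 -36.2 -3.8 0.002 2;20.3 -36.2 -3.8 0.002 2;20.2 -36.2 -3.8 0.002 2;20.2 -36.3 -3.8 0.002 2;20.1 -36.3 -3.8 0.002 2;20.1 -36.3 -3.8 0.002 2;20.0 -36.4 -3.8 0.002 2;19.9 -36.4 -3.8 0.002 2
```

>>> play_rows(
  targets="20.5 -36 -4 0.002 2;20.5 -36 -4 0.002 2;20.5 -36 -4 0.002 2;20.5 -36 -4 0.002 2;20.5 -36 -4 0.002 2;20.5 -36 -4 0.002 2;20.5 -36 -4 0.002 2;20.5 -36 -4 0.002 2;20 -36 -4 0.002 2;20 -36 -4 0.002 2;20 -36 -4 0 2;20 -36 -4 0 2;20 -36 -4 0 2;20 -36 -4 0 2;20 -36 -4 0 2;20 -36 -4 0 2",
)

```text
clock: 23.55
ee_pos: [508.1, -300.4, 446.1]
eef_rot: [0.354, -0.224, 0.904, 0.085]
wrist_force: [0.0, -0.8, -0.7]
finger_gap: 0.11
```

Run:
```python
from h import *
st();info()
from search import *
q0=np.clip(np.array(r.state()["joints"]),LO+1e-4,HI-1e-4)
P=fin(q0);print(P,phib(q0));plan2(P+[0,0,0],7,phib(q0))
q,k=go(q0,P,55,phib(q0));print(desc(q))
```

```text
p [ 508.1 -300.4  446.1] h -152.02 z [ 0.603  0.313 -0.734] F [ 0.  -0.8 -0.7] M [-0.41  0.68 -0.03] gap 0.11 j [ 1.02  0.17 -0.19  1.65 -0.74  1.21 -1.59] t 23.55
label [ 488.5 -258.7  451.1] elev now 42.8 tilt 42.8 plate y up -0.005 phi to best 0.007
[ 513.34814604 -297.98300869  194.84350604] 0.005939940391827848
23.8 0.1 26.9 0.001 2;23.8 0.1 26.9 0.001 2;23.8 0.1 26.9 0.001 2;23.8 0.1 26.9 0.001 2;23.8 0.0 26.9 0.001 2;23.8 0.0 26.9 0.001 2;23.8 0.0 26.9 0.001 2
p [ 513. -298.  195.] h -153 tilt 42.8 head 27 elev 42.8 q [1.05, 0.42, -0.26, 1.99, -0.96, 0.78, -1.11]
```

>>> play_rows(
  targets="24 0 27 0.002 2;24 0 27 0.002 2;24 0 27 0.002 2;24 0 27 0 2;24 0 27 0 2;24 0 27 0 2;23 0 26 0 2;0 0 0 0 2;0 0 0 0 2",
)

```text
clock: 24.68
ee_pos: [512.5, -297.6, 195.4]
eef_rot: [0.354, -0.22, 0.905, 0.086]
wrist_force: [-0.7, -0.4, -0.4]
finger_gap: 0.107
```

Run:
```python
from h import *
st();info();import pickle
i=r.camera_info("wrist");im=r.snapshot("wrist")[:,:,::-1].copy();p,Rm,s=pose()
t=r.snapshot("top")[:,:,::-1].copy();sc=r.snapshot("scene")[:,:,::-1].copy()
cv2.imwrite("pics/w5.png",im);cv2.imwrite("pics/top5.png",t);cv2.imwrite("pics/scene5.png",sc)
L=p+Rm.apply(LAB);print("label px wrist",proj("wrist",L,i),"top",proj("top",L),"scene",proj("scene",L))
f=lambda im,x,y,w,h,k:cv2.resize(im[y:y+h,x:x+w],None,fx=k,fy=k,interpolation=cv2.INTER_CUBIC)
u,v=proj("scene",L)[0].astype(int)
a=np.hstack([f(im,120,120,400,280,1),f(sc,u-50,v-35,100,70,4)]);b=f(t,140,150,320,120,2.5);print(u-50,v-35)
cv2.imwrite("pics/m5.png",np.vstack([a,b]))
```

```text
p [ 512.5 -297.6  195.4] h -152.66 z [ 0.604  0.312 -0.734] F [-0.7 -0.4 -0.4] M [-0.4   0.7   0.05] gap 0.107 j [ 1.05  0.42 -0.26  2.   -0.96  0.77 -1.11] t 24.68
label [ 493.2 -255.8  200.5] elev now 42.8 tilt 42.8 plate y up -0.0 phi to best 0.0
label px wrist [[310.28847392 331.54060844]] top [[417.8527855  223.76015174]] scene [[313.42546904 100.8244211 ]]
263 65
```

View pics/m5.png

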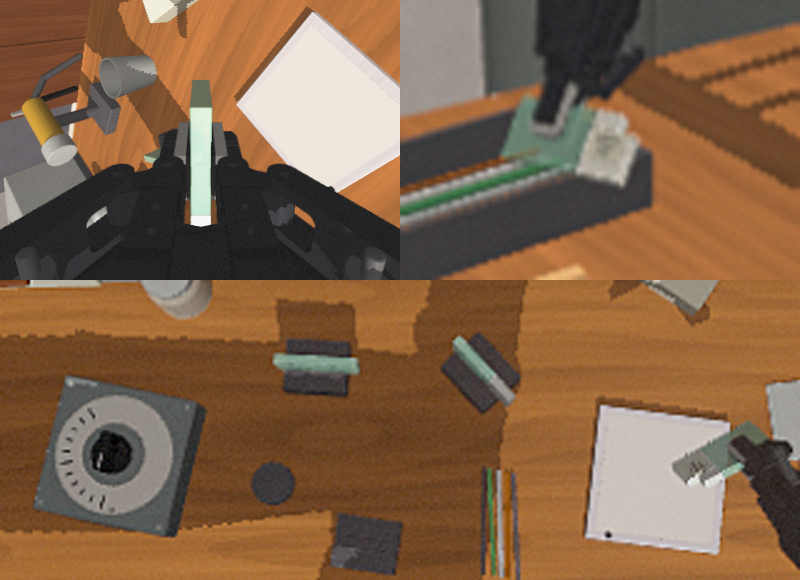

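The label shows at about (417,225) in the top view and (315,100) in the scene view, within about 2 px of the predicted positions. It faces up over the pad, and the stand is empty with the neighbouring plates undisturbed.

```bash
python3 -c "
from h import *
st();info();print(r.sign_off())"
```

```text
p [ 512.  -297.5  195.3] h -152.64 z [ 0.603  0.31  -0.735] F [-0.5  0.1 -0.3] M [-0.39  0.73 -0.02] gap 0.108 j [ 1.05  0.42 -0.26  2.   -0.96  0.76 -1.11] t 24.82
label [ 492.7 -255.7  200.4] elev now 42.7 tilt 42.7 plate y up -0.001 phi to best 0.002
the job is handed in; nothing more can be done
None
```

The job is handed in at 24.8 s. The knob is on its zero stop, and the gripper is holding the witness plate still over the light pad.

- **Knob:** I turned it counter-clockwise until the wrist torque rose at the stop. After release, a close-up showed the pointer on the zero tick.
- **Plate grasp:** I identified the plate by its notch and gripped its clear end about 17 mm from the plate's middle. The fingertips stayed about 5 mm above the stand. That meant gripping about 6 mm below the upper edge, not the 13 mm given for `clear_end`.
- **Tilting:** The moves only allow turning about the tool's own axis, so I tipped the plate by pushing the arm against its joint limits at height. Reaching the pad took a detour to the left so the elbow could swing over.
- **Final pose:** The label is at (493, -256, 200) mm, against a measured pad middle of (494, -256). The plate is tipped 42.7° from upright with the label side up, 2.3° short of 45°. The label appeared within about 2 px of where I expected it in the top and scene images.
- **Other objects:** In the last top view, the other two plates, marver and rods look unmoved. I did not check the jar, brick, cup or paddle one by one, but nothing went near them.

No check failed.

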